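# Seat a bearing bracket in a leaf drill jig

## Task

Set the aluminium bearing bracket flat in the drill jig, foot end towards the blue end stop. Press its long edge against both dowels and, keeping it pressed there, slide it up to the end stop until for a moment it bears firmly on both dowels and the stop all at once; the locating edges are finished, so push with only about half a kilo on each and never as much as one kilo. Then let go of it and fold the hinged drill leaf down onto it without slamming it, leaving the bracket home and the other things on the bench where they are.

Things in the scene. Friction and masses are not known exactly. Their poses are not given: they have to be found in the camera images.
- jig: Leaf drill jig, screwed to the bench: dark steel base 190 (x) x 150 (y) x 16 mm, origin at the centre of its underside, z up. Its flat, lightly oiled top (z = 16 mm; friction about 0.3) carries two dowels along its +y side, a blue end stop at its +x end and, at the +y edge, the hinge of the drill leaf between two lugs (9 mm thick, at x = 21 and 63 mm, up to z = 37 mm).
- home (a point): Point on the jig's flat top, at x = 0, y = 0, z = 16 mm in the jig's frame, axes as the jig's. A bracket fully home, touching both dowels and the stop, has its origin here and its axes along the jig's.
- leaf_hinge (a point): Middle of the drill leaf's hinge axis, at x = 42, y = 64, z = 26 mm in the jig's frame; the axis runs along the jig's x. The leaf is an aluminium bar 30 mm wide (jig x), 8 mm thick, reaching 127 mm from this axis to the red tab; closed, its underside is 4 mm above the axis and its outer face 12 mm above.
- dowel_a: Steel locating dowel, 8 mm diameter, standing 11.5 mm above the jig's top; origin at the centre of its foot on the jig's top, at x = -50, y = +39 mm in the jig's frame. Bracket's edge bears on its -y side.
- dowel_b: The second dowel, like the first, at x = +30, y = +39 mm in the jig's frame (below the drill leaf when that is closed).
- stop: End stop: blue block 22 x 30 x 16 mm screwed to the jig with a 10 mm round steel button that points to jig -x. Origin on the jig's top below the button's contact face, at x = +60, y = 0 in the jig's frame; the button's axis is 6 mm above the jig's top.
- leaf (a joint): Angle of the drill leaf, rad: 0 = closed, lying along jig -y with its two drill-bush noses resting on the seated bracket; grows as it is lifted; 1.57 = upright; it leans back to 2.0 at most. It starts open, between 1.65 and 1.95. The hinge is stiff and stays where it is left; 1 to 3 N at the tab moves it.
- leaf_tab (a point): Middle of the upper (outer) face of the red finger tab at the free end of the drill leaf, 136 mm from the hinge axis; the tab is 20 mm wide, 22 mm long, 6 mm thick. With the leaf open the outer face looks away from the dowels, to jig +y; with it closed, up.
- bracket: Loose aluminium bearing bracket, 0.2 to 0.36 kg: flat plate 120 (x) x 70 (y) x 10 mm, origin at the centre of its underside, with a round upright boss 34 mm in diameter and 30 mm high (top 40 mm above the origin) centred at x = -18, y = 0. The other end, +x, is the foot with two small punch marks. It starts lying flat on the bench, boss up.
- boss (a point): Centre of the top of the bracket's boss.
- bar_blank: Bystander: upright brass bar end, 38 mm diameter, 40 mm high. Leave alone.
- vee_block: Bystander: dark steel vee block 50 x 36 x 36 mm. Leave alone.
- oil_bottle: Bystander: yellow oil bottle, 52 mm diameter, 130 mm high. Leave alone.
- caliper: Bystander: caliper 235 mm long lying on the bench. Leave alone.
- chip_brush: Bystander: wooden brush 200 mm long lying on the bench. Leave alone.
- screwdriver: Bystander: yellow-handled screwdriver 190 mm long lying on the bench. Leave alone.
- parts_tray: Bystander: blue divided tray 120 x 180 x 35 mm. Leave alone.
Not all that is in view belongs to the job. Several things have the shape of the bracket; the one meant has the colours described above.

How it is judged:
On the way:
1. the bracket, flat in the jig with the leaf open, bears on both dowels and the end stop at once (at least 2 N each, for 0.3 s) (contact force between bracket and dowel_a above 2 N and contact force between bracket and dowel_b above 2 N and contact force between bracket and stop above 2 N and angle between bracket's own z axis and vertical below 0.04 rad and z of bracket in the frame of jig below 0.018 m and value of joint leaf above 0.8 rad), for 0.3 s.
At the end, for the whole second after the job is handed in: The bracket lies flat on the jig's top, foot end at the stop, within 1.5 mm of touching both dowels and the stop and within 0.025 rad of square to the jig, at rest and released, with the drill leaf closed on it (joint below 0.04 rad) (x of bracket in the frame of jig between -0.0015 and 0.0015 m and y of bracket in the frame of jig between -0.0015 and 0.0015 m and z of bracket in the frame of jig between 0.0145 and 0.0175 m and angle between the x axis of bracket and the x axis of jig, either way round below 0.025 rad and angle between bracket's own z axis and vertical below 0.03 rad and value of joint leaf below 0.04 rad and linear speed of bracket below 0.01 m/s).
It fails at once if the bracket pushed against a dowel or the end stop with more than 10 N (contact force between bracket and dowel_a above 10 N or contact force between bracket and dowel_b above 10 N or contact force between bracket and stop above 10 N).
It fails at once if the drill leaf slammed (faster than 4 rad/s) (velocity of joint leaf below -4 rad/s).
It fails at once if another thing on the bench moved by more than 15 mm (distance of any of bar_blank, vee_block, oil_bottle, caliper, chip_brush, screwdriver, parts_tray from where it was at the start of the episode above 0.015 m).
It also fails if it takes over 72 s, if anything falls off the work surface, if the arm or the gripper's body presses on something with over 40 N, if the wrist force passes 120 N, or if a joint passes its speed limit or range.

## Robot

A 6-joint arm with a two-finger parallel gripper is mounted at the origin on the work surface. World frame = base frame: x ahead of the robot, y to its left, z up, the work surface at z = 0. Lengths are in m, angles in rad, forces in N, time in s.
With the tool pointing down it reaches from about 0.35 to 0.775 m from the base axis. Payload 7.3 kg.
Tool frame: the origin (TCP) lies on the centre line of the jaws, within the pads' length; the fingertips stand ahead of it and the grasp point (between the pads) lies 11 mm behind it (robot.nose_length is the z of the fingertips in the tool frame, in m); z points along the fingers, y is the line along which they close (so a half turn about z gives the same grasp; the last joint's range is limited). The gripper opens to 92 mm and grips with 3 to 60 N. Pads are 19 mm wide; open, the fingers measure 130 mm over their backs; the gripper's body (75 mm by 190 mm) begins 47 mm behind the grasp point.
Start: joints at [1.044, 0.342, 1.524, -0, 1.275, -0.146], TCP at [0.195, 0.487, 0.235] pointing down, gripper open.
Joint ranges: [-2.53, 2.53], [-0.77, 2.02], [0.04, 2.7], [-1, 4.14], [0.28, 2.66], [-3.11, 3.11]. Speed limits (rad/s): [2.57, 2.57, 3.14, 3.14, 3.14, 3.14].

## Interface

Orientations are given as [roll, pitch, yaw] about the fixed x, y, z axes, in that order (R = Rz(yaw) Ry(pitch) Rx(roll)).
In Python, from cell import robot, cams gives the robot as it stands. The module is installed in compiled form; this text tells all that it offers.
- The arm moves only by the tool carry_out, never from a script. Its argument "deltas" is a list of rows, each a list of 7 numbers: the shift along the tool's x, y, z in cm, then the turn, a rotation vector about the tool's x, y, z in rad, then the opening, from 0 (shut) to 1 (fully open). A call has exactly 8 rows; each row shifts and turns the commanded pose from where the row before left it, along the tool's axes as they then stand; what a row does not reach is not made up. A row lasts 1/12 s, in which the tool goes at most 41.7 mm and 7.16 degrees, less where a joint would pass 70% of its speed; a pose out of reach is approached as far as the arm can. A call is refused whole if a number of a shift passes 4.17 or a number of a turn 0.125, either way. A call with a gripper value outside its range is refused whole. The fingers move at their own pace and stop on an object; "force" is the grip in N (left out, the last holds). Time passes only in rows, so rows that do not move let the fingers close, or fill a call up. It gives the time, the measured TCP pose, the force, the opening and the grip force at its end, in the units of the state.
- robot.observe(): the state, without advancing time (a new reading comes with each control period).
- cams.read_camera(name): name is "scene" or "top" or "wrist"; returns a dict with "image" (400x640x3 uint8, blue, green, red), "depth" (400x640 float32, m along the optical axis (not along the pixel's ray), 0 where there is no reading), "fx", "fy", "cx", "cy" (pixels), "world_to_cam" (4x4, takes a point from world to camera coordinates). Camera axes: x right, y up, looking along -z (the intrinsics and any distortion apply to the point x, -y, -z); pixel columns grow to the right and rows downward; lengths in m; the calibration is good to about 2 mm. A picture is of the moment at which its call begins.
- robot.hand_in(): hands the job in; it is judged then, once.
The state is a dict: "time": time; "qpos": joint angles; "qvel": joint speeds; "joint_efforts": joint torques, N m; "tool_pos": TCP position; "tool_rot": TCP orientation; "contact_force": force on the tool from outside, world axes, zero at the start; "torque": the same for the moment, N m; "opening": finger opening in m; "grip_force": force on a finger pad.
Only numpy, scipy, OpenCV 4.12 (cv2) and the standard library are available. Lean on these libraries where they do the work, as an engineer would, in place of code of your own. Each camera call takes 0.05 s, during which the arm holds its last target. There are 200 camera calls.

## Working session

There is one attempt and no reset: what is moved stays moved. The work goes in short steps, Python scripts to look and compute and a tool call to move; the robot and the scene stay as the last step left them, time stands still between calls to the robot, and variables do not carry over. Pictures are saved under pics/ and viewed, at most 10 in all, crops included, and the job is handed in when it is done.

Besides the shell and the picture viewer there is one more tool, called in YAML: its name, and indented under it one key for each argument. carry_out: Moves the arm, as the interface text tells. Its arguments: {"type":"object","properties":{"deltas":{"type":"array","items":{"type":"array","items":{"type":"number"}}},"force":{"type":"number"}},"required":["deltas"]}

```bash
mkdir -p pics; ls; python3 - <<'E'
from cell import robot,cams
import cv2,numpy as np
s=robot.observe();print(s)
print(robot.nose_length)
for n in("scene","top"):
    c=cams.read_camera(n);cv2.imwrite(f"pics/{n}0.png",c["image"]);np.savez(f"{n}0.npz",**c);print(n,[k for k in c],c["fx"],c["fy"],c["cx"],c["cy"],np.round(c["world_to_cam"],3).tolist())
E
```

```text
pics
{'time': 0.0, 'qpos': array([ 1.04398877e+00,  3.42732643e-01,  1.52499334e+00,  2.00910475e-06,
        1.27540956e+00, -1.46032065e-01]), 'qvel': array([ 0.00013084, -0.00022911, -0.00084542, -0.00112256,  0.00165959,
       -0.00066681]), 'joint_efforts': array([-1.84161632e-03, -4.31232297e+01, -2.44217008e+01,  7.14785582e-02,
        5.59347065e-02, -1.48425252e-04]), 'tool_pos': array([0.19490872, 0.48706138, 0.23404807]), 'tool_rot': array([-3.14006647e+00, -2.26411604e-04,  2.76081640e+00]), 'contact_force': array([ 0.68814096, -0.94777691, -0.42726736]), 'torque': array([0.00230038, 0.00932218, 0.01219428]), 'grip_force': 0.0, 'opening': 0.09159147947888183}
0.008
scene ['image', 'depth', 'fx', 'fy', 'cx', 'cy', 'world_to_cam'] 371.18421315280096 371.18421315280096 318.37486973390713 196.2336506832391 [[-0.149, 0.989, 0.001, 0.067], [-0.666, -0.101, 0.739, 0.322], [0.731, 0.11, 0.673, -1.449], [0.0, 0.0, 0.0, 1.0]]
top ['image', 'depth', 'fx', 'fy', 'cx', 'cy', 'world_to_cam'] 457.48716438529544 457.48716438529544 321.4628811104461 206.51936833791402 [[0.013, -1.0, -0.002, 0.016], [0.994, 0.013, 0.107, -0.564], [-0.107, -0.004, 0.994, -1.578], [0.0, 0.0, 0.0, 1.0]]
```

View pics/top0.png

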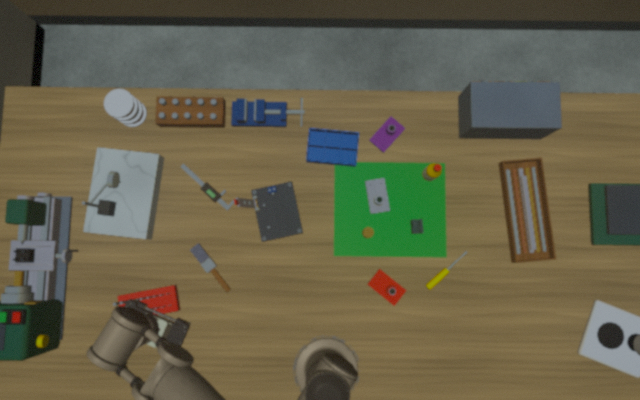

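View pics/scene0.png

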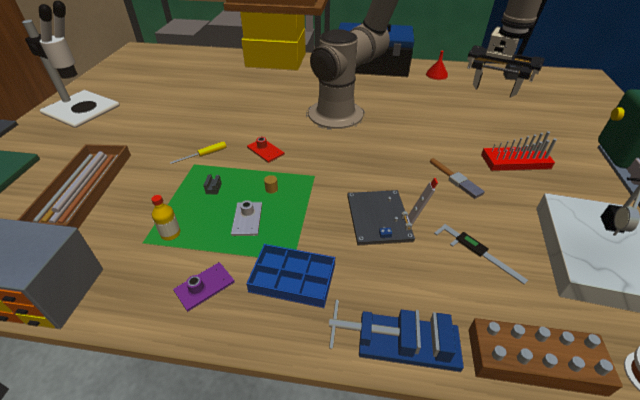

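The top view shows three things shaped like the bracket: a grey aluminium one on the green mat at (377,196), a purple one at (387,134) and a red one at (388,287). I choose the grey one. The jig is at (277,210), with its leaf towards the left at about (243,203). Next I check both in one close crop and get rough positions.

```bash
cat > h.py <<'E'
import numpy as np,cv2
from scipy.spatial.transform import Rotation as R
def pix2w(c,u,v,z):
    W=np.array(c["world_to_cam"]);Rm=W[:3,:3];t=W[:3,3];o=-Rm.T@t
    d=Rm.T@np.array([(u-c["cx"])/c["fx"],-(v-c["cy"])/c["fy"],-1.])
    return o+d*(z-o[2])/d[2]
def proj(c,P):
    W=np.array(c["world_to_cam"]);p=np.atleast_2d(P)@W[:3,:3].T+W[:3,3]
    return np.c_[c["cx"]+c["fx"]*p[:,0]/-p[:,2],c["cy"]-c["fy"]*p[:,1]/-p[:,2]]
def cloud(c):
    W=np.array(c["world_to_cam"]);D=c["depth"];v,u=np.indices(D.shape)
    p=np.stack([(u-c["cx"])/c["fx"]*D,-(v-c["cy"])/c["fy"]*D,-D],-1)
    return (p-W[:3,3])@W[:3,:3]
def tool(s): return np.array(s["tool_pos"]),R.from_euler("xyz",s["tool_rot"])
def todelta(s,p,yaw):
    "shift in tool cm, turn in tool rad to point down at p with yaw of tool"
    q,r=tool(s);T=R.from_euler("xyz",[np.pi,0,yaw])
    return np.round(r.inv().apply(np.array(p)-q)*100,2),np.round((r.inv()*T).as_rotvec(),3)
E
python3 - <<'E'
from h import *
c=dict(np.load("top0.npz"))
I=c["image"]
a=cv2.resize(I[170:250,230:310],(400,400),interpolation=2);b=cv2.resize(I[160:240,340:420],(400,400),interpolation=2)
cv2.imwrite("pics/crop1.png",np.hstack([a,b]))
for n,u,v,z in [("jig",277,212,.016),("br",377,196,.01),("boss",379,199,.04)]: print(n,pix2w(c,u,v,z).round(3), cloud(c)[v,u].round(3))
E
```

```text
jig [0.544 0.18  0.016] [0.543 0.18  0.018]
br [ 0.606 -0.175  0.01 ] [ 0.601 -0.171  0.045]
boss [ 0.592 -0.178  0.04 ] [ 0.591 -0.178  0.043]
```

View pics/crop1.png

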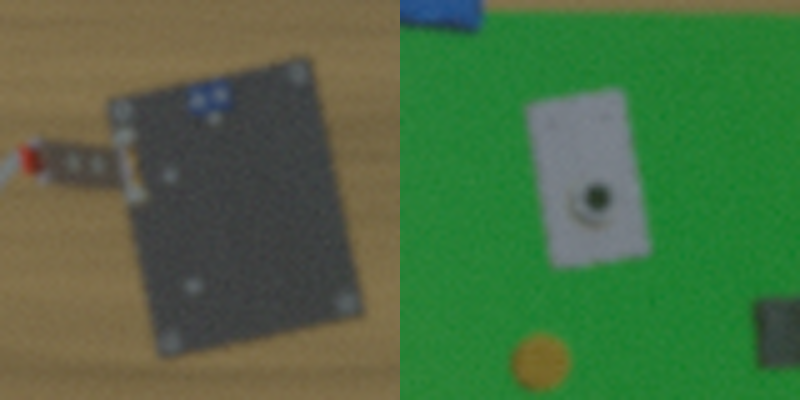

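The grey bracket is confirmed. Its punch marks, at crop (550,122) and (605,117), put the foot towards world +x, and its yaw is about 0.16. The jig's stop, at crop (210,97), also faces +x, with the jig's yaw about 0.19 and the leaf on the +y side. Next I go over the jig for a wrist look, then on to the bracket.

```bash
python3 - <<'E'
from h import *
from cell import robot,cams
c=dict(np.load("top0.npz"))
for n,u,v,z in [("j++",252,190,.016),("j+-",291.6,182,.016),("j--",302.4,232.4,.016),("j-+",262,241,.016)]: print(n,pix2w(c,u,v,z).round(3))
s=robot.observe();w=cams.read_camera("wrist");W=np.array(w["world_to_cam"]);p,r=tool(s)
print("cam in tool",r.inv().apply(-W[:3,:3].T@W[:3,3]-p).round(3)); print((W[:3,:3]@r.as_matrix()).round(3),w["fx"])
print(todelta(s,[.50,.16,.27],1.75))
E
```

```text
j++ [0.621 0.271 0.016]
j+- [0.652 0.131 0.016]
j-- [0.472 0.089 0.016]
j-+ [0.44  0.231 0.016]
cam in tool [ 0.075  0.    -0.15 ]
[[ 0.001  1.     0.001]
 [ 0.961 -0.002  0.278]
 [ 0.278  0.001 -0.961]] 275.3311051675343
(array([-40.48, -19.03,  -3.57]), array([-1.000e-03,  1.000e-03,  1.011e+00]))
```

carry_out:
  deltas:
    - [-3.7,-1.6,-0.5,0,0,0.12,1]
    - [-3.9,-1.1,-0.5,0,0,0.12,1]
    - [-4.0,-0.6,-0.5,0,0,0.12,1]
    - [-4.1,-0.1,-0.5,0,0,0.12,1]
    - [-4.1,0.4,-0.5,0,0,0.12,1]
    - [-4.0,0.9,-0.5,0,0,0.12,1]
    - [-3.8,1.4,0,0,0,0.12,1]
    - [-3.6,1.8,0,0,0,0.12,1]

```text
time: 0.82
tool_pos: [0.4307, 0.2603, 0.265]
tool_rot: [3.141, -0.0, 1.795]
contact_force: [0.0, 1.2, -0.5]
opening: 0.0917
grip_force: 0.0
```

```bash
python3 - <<'E'
from h import *
from cell import robot
s=robot.observe();print(s["time"],s["tool_pos"],s["tool_rot"]);print(todelta(s,[.54,.14,.265],1.79))
E
```

```text
0.8167 [0.43071747 0.26033176 0.26499911] [ 3.14096412e+00 -2.30167914e-04  1.79478353e+00]
(array([-14.16,   7.98,   0.  ]), array([ 0.001, -0.   ,  0.005]))
```

carry_out:
  deltas:
    - [-3.5,2.0,0,0,0,0,1]
    - [-3.5,2.0,0,0,0,0,1]
    - [-3.5,2.0,0,0,0,0,1]
    - [-3.5,2.0,0,0,0,0,1]
    - [0,0,0,0,0,0,1]
    - [0,0,0,0,0,0,1]
    - [0,0,0,0,0,0,1]
    - [0,0,0,0,0,0,1]

```text
time: 1.48
tool_pos: [0.5385, 0.1448, 0.2647]
tool_rot: [-3.141, -0.0, 1.802]
contact_force: [-1.3, 0.1, 0.1]
opening: 0.092
grip_force: 0.0
```

```bash
python3 - <<'E'
from h import *
from cell import robot,cams
s=robot.observe();print(s["time"],s["tool_pos"],s["tool_rot"],s["contact_force"])
c=cams.read_camera("wrist");np.savez("w1.npz",**c);cv2.imwrite("pics/w1.png",cv2.resize(c["image"],(800,500)))
E
```

```text
1.4833 [0.53849266 0.14484514 0.26465008] [-3.14104184e+00 -4.46544738e-04  1.80201027e+00] [-1.34889907  0.1206452   0.1251656 ]
```

View pics/w1.png

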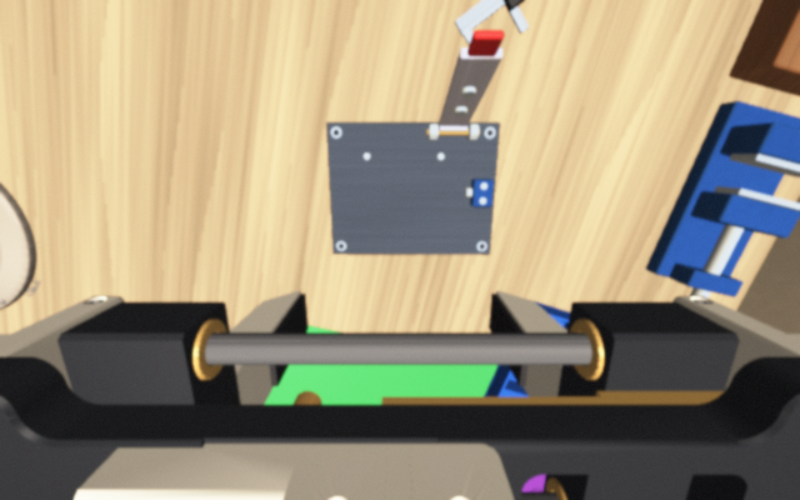

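The wrist view shows the jig squarely: top corners at about (328,124), (499,124), (490,253) and (333,253), dowels at (367,156) and (441,156), the stop at (480,192), and the tab at (487,43) leaning to +y. Next I rectify onto z = 16 mm and fit the jig.

```bash
cat >> h.py <<'E'
def rectify(c,z,x0,y0,n=600,res=.0005):
    "image with col=(x-x0)/res,row=(y-y0)/res on plane z"
    g=np.array([[0,0],[n,0],[n,n],[0,n]],float)*res
    px=proj(c,np.c_[g+[x0,y0],np.full(4,z)]).astype(np.float32)
    H=cv2.getPerspectiveTransform(px,np.float32([[0,0],[n,0],[n,n],[0,n]]))
    return cv2.warpPerspective(c["image"],H,(n,n),flags=cv2.INTER_CUBIC)
E
python3 - <<'E'
from h import *
c=dict(np.load("w1.npz"));x0,y0=.4,.04
im=rectify(c,.016,x0,y0)
hsv=cv2.cvtColor(im,cv2.COLOR_BGR2HSV)
m=((hsv[...,2]<135)&(hsv[...,1]<110)).astype(np.uint8)*255
m=cv2.morphologyEx(m,cv2.MORPH_OPEN,np.ones((41,41)));m=cv2.morphologyEx(m,cv2.MORPH_CLOSE,np.ones((41,41)))
n,l,st,ce=cv2.connectedComponentsWithStats(m);print(st,ce.round(0))
i=1+np.argmax(st[1:,4]);cn=cv2.findContours((l==i).astype(np.uint8),0,1)[0][0]
r=cv2.minAreaRect(cn);print("centre",np.array(r[0])*.0005+[x0,y0],"size",np.array(r[1])*.0005,r[2])
# dowels: brightest blobs near
d=cloud(c)
def W(u,v,z):return pix2w(c,u*.8,v*.8,z)[:2]
a,b=W(367,156,.0275),W(441,156,.0275);print("dowels",a,b,np.linalg.norm(b-a),np.arctan2(*(b-a)[::-1]))
print("tab depth",d[int(43*.8),int(487*.8)],"top of jig",d[int(200*.8),int(400*.8)])
for k in [(328,124),(499,124),(490,253),(333,253)]:print(W(*k,.016).round(4))
E
```

```text
[[     0      0    600    600 258247]
 [   563      0     37     61   2257]
 [    94    117    396    317  96289]
 [   320    531     72     46   3207]] [[302. 307.]
 [581.  30.]
 [283. 279.]
 [356. 553.]]
centre [0.54574094 0.1829622 ] size [0.1866962  0.14734093] 13.069315910339355
dowels [0.48900086 0.20943468] [0.56688041 0.22787514] 0.08003296375743271 0.23249984968438803
tab depth [0.56133249 0.30008057 0.15984612] top of jig [0.53509416 0.17028728 0.01644051]
[0.4399 0.2321]
[0.6207 0.275 ]
[0.6553 0.1334]
[0.4713 0.0899]
```

carry_out:
  deltas:
    - [-4.1,-0.3,0,0,0,0.01,1]
    - [-4.1,-0.3,0,0,0,0.01,1]
    - [-4.1,-0.3,0,0,0,0.01,1]
    - [-4.1,-0.3,0.5,0,0,0.01,1]
    - [-4.1,-0.3,1,0,0,0.01,1]
    - [-4.1,-0.3,1,0,0,0.01,1]
    - [-4.1,-0.3,1,0,0,0.01,1]
    - [-4.1,-0.3,1,0,0,0,1]

```text
time: 2.2
tool_pos: [0.5791, -0.1804, 0.2204]
tool_rot: [3.141, 0.0, 1.732]
contact_force: [0.1, 0.8, -0.5]
opening: 0.0921
grip_force: 0.0
```

carry_out:
  deltas:
    - [0,0,0,0,0,0,0.6]
    - [0,0,0,0,0,0,0.6]
    - [0,0,0,0,0,0,0.6]
    - [0,0,0,0,0,0,0.6]
    - [0,0,0,0,0,0,0.6]
    - [0,0,0,0,0,0,0.6]
    - [0,0,0,0,0,0,0.6]
    - [0,0,0,0,0,0,0.6]

```text
time: 2.87
tool_pos: [0.5792, -0.1793, 0.2206]
tool_rot: [3.141, 0.0, 1.732]
contact_force: [0.4, -0.6, -0.1]
opening: 0.0554
grip_force: 0.0
```

```bash
python3 - <<'E'
from h import *
from cell import robot,cams
s=robot.observe();print(s["time"],s["tool_pos"],s["tool_rot"],s["contact_force"])
c=cams.read_camera("wrist");np.savez("w2.npz",**c)
x0,y0=.48,-.32
im=rectify(c,.010,x0,y0);cv2.imwrite("pics/w2.png",np.hstack([cv2.resize(im,(400,400)),cv2.resize(c["image"],(400,400))]))
hsv=cv2.cvtColor(im,cv2.COLOR_BGR2HSV)
m=((hsv[...,1]<90)&(hsv[...,2]>60)).astype(np.uint8)*255
n,l,st,ce=cv2.connectedComponentsWithStats(m)
for i in range(1,n):
    if st[i,4]>4000:
        r=cv2.minAreaRect(cv2.findContours((l==i).astype(np.uint8),0,1)[0][0]);print("centre",np.array(r[0])*.0005+[x0,y0],"size",np.array(r[1])*.0005,r[2])
P=cloud(c).reshape(-1,3);k=(abs(P[:,0]-.59)<.06)&(abs(P[:,1]+.178)<.05)&(P[:,2]>.034)&(P[:,2]<.045);q=P[k]
print("boss",k.sum(),(q.min(0)+q.max(0))/2,np.ptp(q,axis=0),q.mean(0))
k=(abs(P[:,0]-.6)<.09)&(abs(P[:,1]+.178)<.06)&(P[:,2]>.006)&(P[:,2]<.014);q=P[k].astype(np.float32)
r=cv2.minAreaRect(q[:,:2]*1000);print("plate",r)
E
```

```text
2.8667 [ 0.57918612 -0.17932448  0.22058959] [3.14122203e+00 1.69922988e-04 1.73179238e+00] [ 0.38867137 -0.6495356  -0.13477484]
centre [ 0.613 -0.279] size [0.082 0.266] 90.0
centre [ 0.75322632 -0.16972681] size [0.05396582 0.14500258] 0.596809446811676
centre [ 0.60671883 -0.17491919] size [0.12228201 0.0728391 ] 9.7824068069458
boss 582 [ 0.58903628 -0.17710363  0.03864517] [0.03294219 0.03338981 0.00770102] [ 0.58899652 -0.17674807  0.04015122]
plate ((607.1150512695312, -174.21185302734375), (120.48135375976562, 69.90210723876953), 9.205033302307129)
```

View pics/w2.png

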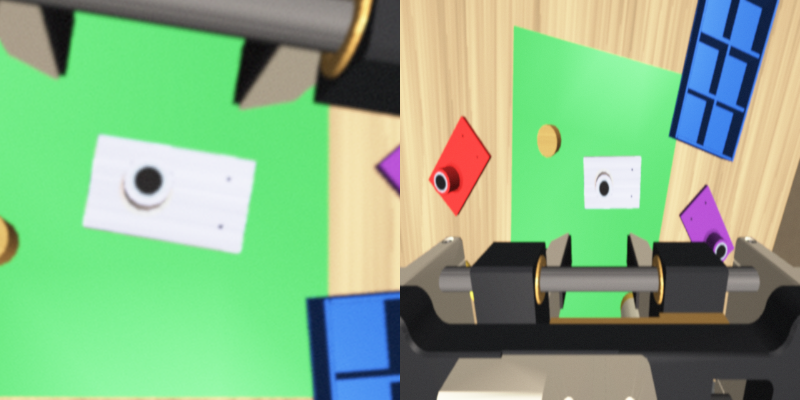

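Bracket centre is (0.607, -0.1745) with yaw 0.165. The plate measures 120 x 70 mm and the boss sits at (0.589, -0.177), which agrees with the description. The punch marks are at +x. Descending onto the boss now.

carry_out:
  deltas:
    - [0.1,1.0,0,0,0,0,0.6]
    - [0,0,4,0,0,0,0.6]
    - [0,0,4,0,0,0,0.6]
    - [0,0,4,0,0,0,0.6]
    - [0,0,3.5,0,0,0,0.6]
    - [0,0,2.5,0,0,0,0.6]
    - [0,0,1.6,0,0,0,0.6]
    - [0,0,0,0,0,0,0.6]

```text
time: 3.58
tool_pos: [0.5866, -0.1764, 0.0204]
tool_rot: [-3.136, -0.004, 1.731]
contact_force: [-0.6, 0.2, -0.3]
opening: 0.0555
grip_force: 0.0
```

carry_out:
  deltas:
    - [0,0,0,0,0,0,0.6]
    - [0,0,0,0,0,0,0.2]
    - [0,0,0,0,0,0,0.2]
    - [0,0,0,0,0,0,0.2]
    - [0,0,0,0,0,0,0.2]
    - [0,0,0,0,0,0,0.2]
    - [0,0,0,0,0,0,0.2]
    - [0,0,0,0,0,0,0.2]
  force: 30

```text
time: 4.25
tool_pos: [0.5893, -0.1776, 0.0256]
tool_rot: [3.14, 0.001, 1.731]
contact_force: [-0.8, -0.5, 6.5]
opening: 0.0332
grip_force: 30.0
```

carry_out:
  deltas:
    - [0,0,-2,0,0,0,0.2]
    - [0,0,-3,0,0,0,0.2]
    - [2,0,-2,0,0,0,0.2]
    - [3.5,-0.1,0,0,0,0,0.2]
    - [4,-0.1,0,0,0,0,0.2]
    - [4,-0.1,0,0,0,0.01,0.2]
    - [4,-0.1,0,0,0,0.01,0.2]
    - [4,-0.1,0,0,0,0.01,0.2]

```text
time: 4.92
tool_pos: [0.5496, 0.0359, 0.0941]
tool_rot: [-3.141, -0.0, 1.7]
contact_force: [0.9, -0.2, -2.9]
opening: 0.0332
grip_force: 30.0
```

carry_out:
  deltas:
    - [4,-0.1,0,0,0,0.01,0.2]
    - [4,-0.1,0,0,0,0.01,0.2]
    - [3,-0.2,0,0,0,0.01,0.2]
    - [2,-0.2,0,0,0,0.01,0.2]
    - [0,0,0,0,0,0,0.2]
    - [0,0,0,0,0,0,0.2]
    - [0,0,0,0,0,0,0.2]
    - [0,0,0,0,0,0,0.2]

```text
time: 5.58
tool_pos: [0.5297, 0.1616, 0.0942]
tool_rot: [-3.141, 0.0, 1.66]
contact_force: [0.9, -0.1, -3.3]
opening: 0.0333
grip_force: 30.0
```

```bash
python3 - <<'E'
from h import *
from cell import robot,cams
s=robot.observe();print(s["time"],s["tool_pos"],s["tool_rot"],s["contact_force"],s["opening"],s["grip_force"])
print(todelta(s,[.523,.169,.06],1.798))
c=cams.read_camera("wrist");np.savez("w3.npz",**c);cv2.imwrite("pics/w3.png",c["image"])
E
```

```text
5.5833 [0.5296911  0.16163044 0.09417902] [-3.14127151e+00  2.17830681e-04  1.65964401e+00] [ 0.85049796 -0.0737482  -3.2683308 ] 0.033319170276551596 29.998894035816193
(array([ 0.79, -0.6 ,  3.42]), array([-0.   ,  0.   , -0.138]))
```

View pics/w3.png

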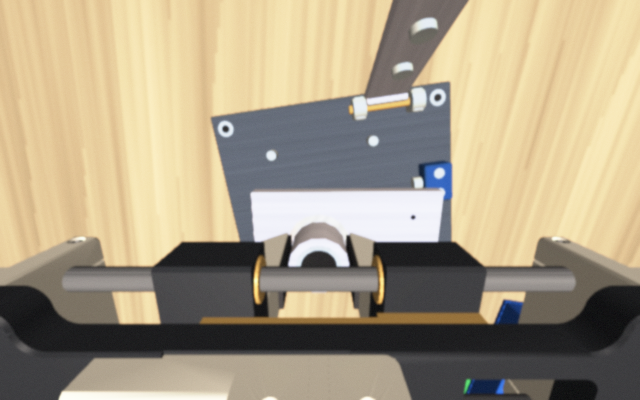

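The image shows the bracket gripped, its long edge level in the image at row 189 and so square to the tool. The dowels are at (271,155) and (373,141), the stop button at (418,183). I took the tool turn with the wrong sign, so I turn back by 0.138 while closing in.

carry_out:
  deltas:
    - [0.2,-0.2,0,0,0,-0.035,0.2]
    - [0.2,-0.2,0,0,0,-0.035,0.2]
    - [0.2,-0.2,0,0,0,-0.035,0.2]
    - [0.2,0,0,0,0,-0.033,0.2]
    - [0,0,1,0,0,0,0.2]
    - [0,0,1,0,0,0,0.2]
    - [0,0,0.5,0,0,0,0.2]
    - [0,0,0,0,0,0,0.2]

```text
time: 6.3
tool_pos: [0.5213, 0.1692, 0.0672]
tool_rot: [-3.138, -0.0, 1.797]
contact_force: [0.2, 0.7, -3.1]
opening: 0.0333
grip_force: 30.0
```

```bash
python3 - <<'E'
from h import *
from cell import robot,cams
c=dict(np.load("w3.npz"))
a,b=pix2w(c,271,155,.0275)[:2],pix2w(c,373.5,141,.0275)[:2];print("dowels",a,b,np.linalg.norm(b-a),np.arctan2(*(b-a)[::-1]))
s=robot.observe();p,r=tool(s);c=cams.read_camera("wrist");np.savez("w4.npz",**c);cv2.imwrite("pics/w4.png",c["image"][80:280,180:500].repeat(2,0).repeat(2,1))
print(s["time"],p,s["tool_rot"],s["contact_force"])
print(todelta(s,[.529,.1788,.042],1.798))
E
```

```text
dowels [0.48847863 0.20996144] [0.56650257 0.22771728] 0.08001877603657137 0.223758509117029
6.3 [0.52130505 0.16917778 0.06720018] [-3.13768834e+00 -2.00955582e-04  1.79745874e+00] [ 0.22489722  0.65349197 -3.13843264]
(array([0.76, 0.98, 2.52]), array([-0.004, -0.   , -0.001]))
```

View pics/w4.png

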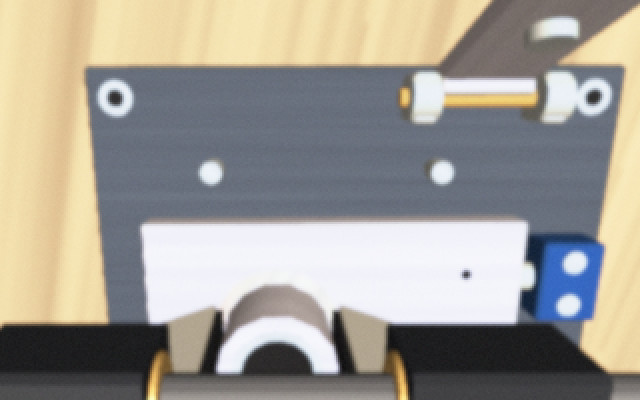

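carry_out:
  deltas:
    - [0,0,0.8,0,0,0,0.2]
    - [0,0,0.7,0,0,0,0.2]
    - [0,0,0.5,0,0,0,0.2]
    - [0,0,0.2,0,0,0,0.2]
    - [0,0,0,0,0,0,0.2]
    - [0,0,0,0,0,0,0.2]
    - [0,0,0,0,0,0,0.2]
    - [0,0,0,0,0,0,0.2]

```text
time: 7.02
tool_pos: [0.5227, 0.17, 0.0476]
tool_rot: [3.141, -0.0, 1.799]
contact_force: [-0.1, 0.6, -3.0]
opening: 0.0335
grip_force: 30.0
```

carry_out:
  deltas:
    - [0,0,0.05,0,0,0,0.2]
    - [0,0,0.05,0,0,0,0.2]
    - [0,0,0.05,0,0,0,0.2]
    - [0,0,0.05,0,0,0,0.2]
    - [0,0,0,0,0,0,0.2]
    - [0,0,0,0,0,0,0.2]
    - [0,0,0,0,0,0,0.2]
    - [0,0,0,0,0,0,0.2]

```text
time: 7.68
tool_pos: [0.5225, 0.1699, 0.0453]
tool_rot: [3.141, -0.0, 1.799]
contact_force: [0.2, -0.0, -3.4]
opening: 0.0331
grip_force: 30.0
```

carry_out:
  deltas:
    - [0,0,0.1,0,0,0,0.2]
    - [0,0,0.05,0,0,0,0.2]
    - [0,0,0.05,0,0,0,0.2]
    - [0,0,0.05,0,0,0,0.2]
    - [0,0,0,0,0,0,0.2]
    - [0,0,0,0,0,0,0.2]
    - [0,0,0,0,0,0,0.2]
    - [0,0,0,0,0,0,0.2]

```text
time: 8.35
tool_pos: [0.5225, 0.1699, 0.0429]
tool_rot: [3.141, -0.0, 1.799]
contact_force: [-0.4, 0.1, -3.0]
opening: 0.0333
grip_force: 30.0
```

carry_out:
  deltas:
    - [0,0,0.05,0,0,0,0.2]
    - [0,0,0,0,0,0,0.2]
    - [0,0,0.05,0,0,0,0.2]
    - [0,0,0,0,0,0,0.2]
    - [0,0,0,0,0,0,0.2]
    - [0,0,0,0,0,0,0.2]
    - [0,0,0,0,0,0,0.2]
    - [0,0,0,0,0,0,0.2]

```text
time: 9.02
tool_pos: [0.5225, 0.1699, 0.0419]
tool_rot: [3.142, -0.0, 1.799]
contact_force: [-0.4, -0.6, -3.7]
opening: 0.0335
grip_force: 30.0
```

carry_out:
  deltas:
    - [0,0,0.05,0,0,0,0.2]
    - [0,0,0,0,0,0,0.2]
    - [0,0,0.03,0,0,0,0.2]
    - [0,0,0,0,0,0,0.2]
    - [0,0,0,0,0,0,0.2]
    - [0,0,0,0,0,0,0.2]
    - [0,0,0,0,0,0,0.2]
    - [0,0,0,0,0,0,0.2]

```text
time: 9.68
tool_pos: [0.5227, 0.17, 0.0416]
tool_rot: [3.141, -0.0, 1.799]
contact_force: [-2.8, 0.2, 5.8]
opening: 0.0338
grip_force: 30.0
```

carry_out:
  deltas:
    - [0,0,-0.03,0,0,0,0.2]
    - [0.1,0,0,0,0,0,0.2]
    - [0.1,0,0,0,0,0,0.2]
    - [0.1,0,0,0,0,0,0.2]
    - [0.1,0,0,0,0,0,0.2]
    - [0.05,0,0,0,0,0,0.2]
    - [0,0,0,0,0,0,0.2]
    - [0,0,0,0,0,0,0.2]

```text
time: 10.35
tool_pos: [0.5218, 0.1745, 0.0416]
tool_rot: [3.141, -0.0, 1.799]
contact_force: [-0.3, -0.6, 4.3]
opening: 0.0336
grip_force: 30.0
```

```bash
cat > f.py <<'E'
from h import *
from cell import robot,cams
s=robot.observe();y=.232;J=R.from_euler("z",y)
q,r=tool(s)
F=J.inv().apply(s["contact_force"]);t=s["torque"][2]
print("t",round(s["time"],2),"boss jig mm",((J.inv().apply(q-[.5465,.1829,0]))*1000).round(2)+[18,0,0],"yaw",round(s["tool_rot"][2]-1.798,4),"Fjig",F.round(2),"tz",round(t,3))
Fy=-F[1];print("Fa,Fb approx",round((.048*Fy+t)/.08,2),round((.032*Fy-t)/.08,2),"grip",s["opening"])
E
python3 f.py
```

```text
t 10.35 boss jig mm [-7.94 -2.55 41.57] yaw 0.0009 Fjig [-0.46 -0.51  4.34] tz 0.029
Fa,Fb approx 0.67 -0.16 grip 0.03355570074638946
```

carry_out:
  deltas:
    - [0.03,0,-0.02,0,0,0,0.2]
    - [0.03,0,0,0,0,0,0.2]
    - [0.03,0,0,0,0,0,0.2]
    - [0.03,0,0,0,0,0,0.2]
    - [0.0,0,0,0,0,0,0.2]
    - [0,0,0,0,0,0,0.2]
    - [0,0,0,0,0,0,0.2]
    - [0,0,0,0,0,0,0.2]

```text
time: 11.02
tool_pos: [0.5212, 0.1754, 0.0416]
tool_rot: [3.141, -0.0, 1.799]
contact_force: [0.7, -1.1, 4.1]
opening: 0.0336
grip_force: 30.0
```

```bash
python3 f.py
```

```text
t 11.02 boss jig mm [-8.34 -1.45 41.58] yaw 0.0007 Fjig [ 0.37 -1.27  4.11] tz -0.053
Fa,Fb approx 0.09 1.17 grip 0.03357571122460319
```

carry_out:
  deltas:
    - [0.02,0,-0.02,0,0,0,0.2]
    - [0.02,0,0,0,0,0,0.2]
    - [0,0,0,0,0,0,0.2]
    - [0,0,0,0,0,0,0.2]
    - [0.0,0,0,0,0,0,0.2]
    - [0,0,0,0,0,0,0.2]
    - [0,0,0,0,0,0,0.2]
    - [0,0,0,0,0,0,0.2]

```text
time: 11.68
tool_pos: [0.5209, 0.1759, 0.0416]
tool_rot: [-3.141, -0.0, 1.799]
contact_force: [0.6, -1.5, 0.9]
opening: 0.0335
grip_force: 30.0
```

```bash
python3 f.py
```

```text
t 11.68 boss jig mm [-8.55 -0.95 41.58] yaw 0.0008 Fjig [ 0.23 -1.58  0.9 ] tz -0.033
Fa,Fb approx 0.54 1.04 grip 0.03347149524686859
```

carry_out:
  deltas:
    - [0.02,0,0,0,0,0,0.2]
    - [0,0,0,0,0,0,0.2]
    - [0.02,0,0,0,0,0,0.2]
    - [0,0,0,0,0,0,0.2]
    - [0.0,0,0,0,0,0,0.2]
    - [0,0,0,0,0,0,0.2]
    - [0,0,0,0,0,0,0.2]
    - [0,0,0,0,0,0,0.2]

```text
time: 12.35
tool_pos: [0.5208, 0.1763, 0.0416]
tool_rot: [-3.141, -0.0, 1.799]
contact_force: [-0.9, -0.2, -0.4]
opening: 0.0332
grip_force: 30.0
```

```bash
python3 f.py
```

```text
t 12.35 boss jig mm [-8.54 -0.55 41.6 ] yaw 0.0008 Fjig [-0.89  0.04 -0.39] tz -0.004
Fa,Fb approx -0.07 0.03 grip 0.033170510334464345
```

carry_out:
  deltas:
    - [0.02,0,0,0,0,0,0.2]
    - [0,0,0,0,0,0,0.2]
    - [0.02,0,0,0,0,0,0.2]
    - [0,0,0,0,0,0,0.2]
    - [0.0,0,0,0,0,0,0.2]
    - [0,0,0,0,0,0,0.2]
    - [0,0,0,0,0,0,0.2]
    - [0,0,0,0,0,0,0.2]

```text
time: 13.02
tool_pos: [0.5208, 0.1766, 0.0416]
tool_rot: [-3.141, -0.0, 1.799]
contact_force: [-1.2, 0.4, -1.6]
opening: 0.0334
grip_force: 30.0
```

```bash
cat > f.py <<'E'
from h import *
from cell import robot,cams
y=.232;J=R.from_euler("z",y);S=[]
for i in range(5): S.append(robot.observe()); cams.read_camera("wrist") if i<4 else 0
s=S[-1];q,r=tool(s);m=lambda k:np.mean([a[k] for a in S],0)
F=J.inv().apply(m("contact_force"));t=m("torque")[2]
print("t",round(s["time"],2),"jig mm",((J.inv().apply(q-[.5465,.1829,0]))*1000).round(2)+[18,0,0],"yaw",round(s["tool_rot"][2]-1.798,4),"Fjig",F.round(2),"tz",round(t,3))
Fy=-F[1];print("Fa,Fb",round((.048*Fy+t)/.08,2),round((.032*Fy-t)/.08,2))
E
python3 f.py
```

```text
t 13.22 jig mm [-8.47 -0.2  41.64] yaw 0.0008 Fjig [-0.28  0.12 -1.7 ] tz -0.012
Fa,Fb -0.23 0.1
```

carry_out:
  deltas:
    - [0.02,0,0,0,0,0,0.2]
    - [0,0,0,0,0,0,0.2]
    - [0.02,0,0,0,0,0,0.2]
    - [0,0,0,0,0,0,0.2]
    - [0.01,0,0,0,0,0,0.2]
    - [0,0,0,0,0,0,0.2]
    - [0,0,0,0,0,0,0.2]
    - [0,0,0,0,0,0,0.2]

```text
time: 13.88
tool_pos: [0.5207, 0.1771, 0.0417]
tool_rot: [-3.142, -0.0, 1.799]
contact_force: [-0.3, -0.4, -3.2]
opening: 0.0333
grip_force: 30.0
```

```bash
python3 f.py
```

```text
t 14.08 jig mm [-8.36  0.28 41.73] yaw 0.0008 Fjig [ 0.1  -0.43 -2.9 ] tz -0.031
Fa,Fb -0.13 0.56
```

carry_out:
  deltas:
    - [0.02,0,0.02,0,0,0,0.2]
    - [0,0,0,0,0,0,0.2]
    - [0.01,0,0,0,0,0,0.2]
    - [0,0,0,0,0,0,0.2]
    - [0.0,0,0,0,0,0,0.2]
    - [0,0,0,0,0,0,0.2]
    - [0,0,0,0,0,0,0.2]
    - [0,0,0,0,0,0,0.2]

```text
time: 14.75
tool_pos: [0.5208, 0.1773, 0.0416]
tool_rot: [3.141, 0.0, 1.799]
contact_force: [-1.6, -2.2, -0.7]
opening: 0.0338
grip_force: 30.0
```

```bash
python3 f.py
```

```text
t 14.95 jig mm [-8.28  0.49 41.6 ] yaw 0.0008 Fjig [-1.24 -1.87 -0.68] tz -0.077
Fa,Fb 0.16 1.71
```

carry_out:
  deltas:
    - [0.01,0,0,0,0,0.002,0.2]
    - [0,0,0,0,0,0,0.2]
    - [0.01,0,0,0,0,0.002,0.2]
    - [0,0,0,0,0,0,0.2]
    - [0.01,0,0,0,0,0.002,0.2]
    - [0,0,0,0,0,0,0.2]
    - [0,0,0,0,0,0,0.2]
    - [0,0,0,0,0,0,0.2]

```text
time: 15.62
tool_pos: [0.5208, 0.1776, 0.0416]
tool_rot: [3.141, 0.0, 1.793]
contact_force: [-0.8, -3.3, 1.0]
opening: 0.0332
grip_force: 30.0
```

```bash
python3 f.py
```

```text
t 15.82 jig mm [-8.27  0.77 41.59] yaw -0.0051 Fjig [-1.05 -3.08  0.48] tz 0.015
Fa,Fb 2.04 1.04
```

carry_out:
  deltas:
    - [0.02,0,0,0,0,0,0.2]
    - [0,0.1,0,0,0,0,0.2]
    - [0,0.1,0,0,0,0,0.2]
    - [0,0.1,0,0,0,0,0.2]
    - [0,0.1,0,0,0,0,0.2]
    - [0,0.1,0,0,0,0,0.2]
    - [0,0,0,0,0,0,0.2]
    - [0,0,0,0,0,0,0.2]

```text
time: 16.48
tool_pos: [0.5253, 0.1787, 0.0416]
tool_rot: [-3.141, 0.0, 1.793]
contact_force: [-0.9, -4.7, 2.3]
opening: 0.0336
grip_force: 30.0
```

```bash
python3 f.py
```

```text
t 16.68 jig mm [-3.57  0.79 41.58] yaw -0.0051 Fjig [-2.03 -4.65  1.64] tz -0.009
Fa,Fb 2.67 1.97
```

carry_out:
  deltas:
    - [0,0.04,0,0,0,0,0.2]
    - [0,0.04,0,0,0,0,0.2]
    - [0,0.04,0,0,0,0,0.2]
    - [0,0.03,0,0,0,0,0.2]
    - [0,0.03,0,0,0,0,0.2]
    - [0,0.02,0,0,0,0,0.2]
    - [0,0,0,0,0,0,0.2]
    - [0,0,0,0,0,0,0.2]

```text
time: 17.35
tool_pos: [0.5271, 0.1791, 0.0416]
tool_rot: [-3.141, 0.0, 1.793]
contact_force: [-1.6, -5.3, 1.6]
opening: 0.033
grip_force: 30.0
```

```bash
python3 f.py
```

```text
t 17.55 jig mm [-1.72  0.76 41.6 ] yaw -0.0051 Fjig [-2.23 -4.56  2.07] tz -0.036
Fa,Fb 2.28 2.28
```

carry_out:
  deltas:
    - [0,0.02,0,0,0,0,0.2]
    - [0,0.02,0,0,0,0,0.2]
    - [0,0.02,0,0,0,0,0.2]
    - [0,0.02,0,0,0,0,0.2]
    - [0,0,0,0,0,0,0.2]
    - [0,0,0,0,0,0,0.2]
    - [0,0,0,0,0,0,0.2]
    - [0,0,0,0,0,0,0.2]

```text
time: 18.22
tool_pos: [0.5279, 0.1793, 0.0416]
tool_rot: [-3.141, 0.0, 1.793]
contact_force: [-1.9, -4.9, 1.6]
opening: 0.0335
grip_force: 30.0
```

```bash
python3 f.py
```

```text
t 18.42 jig mm [-0.93  0.78 41.59] yaw -0.005 Fjig [-2.59 -4.68  1.8 ] tz -0.007
Fa,Fb 2.71 1.96
```

carry_out:
  deltas:
    - [0,0.02,0,0,0,0,0.2]
    - [0,0.02,0,0,0,0,0.2]
    - [0,0.02,0,0,0,0,0.2]
    - [0,0,0,0,0,0,0.2]
    - [0,0,0,0,0,0,0.2]
    - [0,0,0,0,0,0,0.2]
    - [0,0,0,0,0,0,0.2]
    - [0,0,0,0,0,0,0.2]

```text
time: 19.08
tool_pos: [0.5281, 0.1793, 0.0416]
tool_rot: [-3.14, 0.0, 1.793]
contact_force: [-2.9, -5.6, 3.3]
opening: 0.0332
grip_force: 30.0
```

```bash
python3 f.py
```

```text
t 19.28 jig mm [-0.74  0.77 41.57] yaw -0.005 Fjig [-3.89 -4.92  3.38] tz -0.014
Fa,Fb 2.78 2.14
```

carry_out:
  deltas:
    - [0.02,0.02,0,0,0,0,0.2]
    - [0,0,0,0,0,0,0.2]
    - [0.01,0.02,0,0,0,0,0.2]
    - [0,0,0,0,0,0,0.2]
    - [0,0,0,0,0,0,0.2]
    - [0,0,0,0,0,0,0.2]
    - [0,0,0,0,0,0,0.2]
    - [0,0,0,0,0,0,0.2]

```text
time: 19.95
tool_pos: [0.5281, 0.1794, 0.0416]
tool_rot: [-3.139, 0.001, 1.793]
contact_force: [-3.2, -7.1, 4.0]
opening: 0.0335
grip_force: 30.0
```

```bash
python3 f.py
```

```text
t 20.15 jig mm [-0.73  0.82 41.58] yaw -0.0049 Fjig [-5.12 -6.56  4.43] tz -0.004
Fa,Fb 3.89 2.67
```

carry_out:
  deltas:
    - [0.02,0.02,0,0,0,0,0.2]
    - [0,0,0,0,0,0,0.2]
    - [0.02,0.01,0,0,0,0,0.2]
    - [0,0,0,0,0,0,0.2]
    - [0,0,0,0,0,0,0.2]
    - [0,0,0,0,0,0,0.2]
    - [0,0,0,0,0,0,0.2]
    - [0,0,0,0,0,0,0.2]

```text
time: 20.82
tool_pos: [0.5281, 0.1794, 0.0416]
tool_rot: [-3.138, 0.001, 1.793]
contact_force: [-4.1, -10.5, 4.9]
opening: 0.0331
grip_force: 30.0
```

```bash
python3 f.py
```

```text
t 21.02 jig mm [-0.72  0.83 41.57] yaw -0.0049 Fjig [-6.51 -8.68  5.27] tz -0.009
Fa,Fb 5.09 3.59
```

carry_out:
  deltas:
    - [0.01,0.0,-0.02,0,0,-0.002,0.2]
    - [0,0,0,0,0,0,0.2]
    - [0,0,0,0,0,0,0.2]
    - [0,0,0,0,0,0,0.2]
    - [0,0,0,0,0,0,0.2]
    - [0,0,0,0,0,0,0.2]
    - [0,0,0,0,0,0,0.2]
    - [0,0,0,0,0,0,0.2]

```text
time: 21.68
tool_pos: [0.5281, 0.1795, 0.0416]
tool_rot: [-3.138, 0.001, 1.795]
contact_force: [-4.5, -9.6, 4.0]
opening: 0.033
grip_force: 30.0
```

```bash
python3 f.py
```

```text
t 21.88 jig mm [-0.71  0.87 41.62] yaw -0.003 Fjig [-5.96 -8.49  3.96] tz -0.093
Fa,Fb 3.93 4.56
```

carry_out:
  deltas:
    - [-0.02,-0.02,0,0,0,0,0.2]
    - [-0.02,-0.02,0,0,0,0,0.2]
    - [-0.02,-0.01,0,0,0,0,0.2]
    - [0,0,0,0,0,0,0.2]
    - [0,0,0,0,0,0,0.2]
    - [0,0,0,0,0,0,0.2]
    - [0,0,0,0,0,0,0.2]
    - [0,0,0,0,0,0,0.2]

```text
time: 22.55
tool_pos: [0.5281, 0.1794, 0.0416]
tool_rot: [-3.139, 0.0, 1.795]
contact_force: [-2.8, -7.0, 2.0]
opening: 0.0335
grip_force: 30.0
```

```bash
python3 f.py
```

```text
t 22.75 jig mm [-0.71  0.81 41.62] yaw -0.0032 Fjig [-4.72 -5.66  2.41] tz -0.115
Fa,Fb 1.96 3.71
```

carry_out:
  deltas:
    - [-0.02,-0.03,0,0,0,0,0.2]
    - [0,0,0,0,0,0,0.2]
    - [0,0,0,0,0,0,0.4]
    - [0,0,0,0,0,0,0.6]
    - [0,0,0,0,0,0,0.6]
    - [0,0,0,0,0,0,0.6]
    - [0,0,0,0,0,0,0.6]
    - [0,0,0,0,0,0,0.6]

```text
time: 23.42
tool_pos: [0.5288, 0.1799, 0.0417]
tool_rot: [3.141, -0.0, 1.795]
contact_force: [0.3, 0.4, 0.5]
opening: 0.055
grip_force: 0.0
```

carry_out:
  deltas:
    - [0,0,-1,0,0,0,0.6]
    - [0,0,-3,0,0,0,0.6]
    - [0,0,-4,0,0,0,0.6]
    - [0,0,-4,0,0,0,0.6]
    - [0,0,-4,0,0,0,0.6]
    - [0,0,-4,0,0,0,0.6]
    - [0,0,-2,0,0,0,0.3]
    - [0,0,0,0,0,0,0]

```text
time: 24.08
tool_pos: [0.5307, 0.1802, 0.2685]
tool_rot: [3.13, 0.0, 1.795]
contact_force: [-0.2, 0.5, -0.2]
opening: 0.0464
grip_force: 0.0
```

```bash
python3 - <<'E'
from h import *
from cell import robot,cams
s=robot.observe();print(s["time"],s["tool_pos"],s["tool_rot"],s["contact_force"])
c=cams.read_camera("wrist");np.savez("w5.npz",**c);cv2.imwrite("pics/w5.png",c["image"])
J=R.from_euler("z",.23);C=[.5465,.1829,0];P=(cloud(c)-C)@J.as_matrix()
k=(P[...,2]>.06)&(abs(P[...,0]-.042)<.03)&(P[...,1]>.04)&(P[...,1]<.16)&(P[...,2]<.2)
q=P[k];print(len(q),q.min(0),q.max(0))
fit=np.polyfit(q[:,2],q[:,1],1);print("leaf visible face y(z) slope,off",fit,"angle",np.pi/2+np.arctan(fit[0]))
b=(P[...,2]>.018)&(P[...,2]<.032)&(abs(P[...,0])<.08)&(abs(P[...,1])<.035)
E
```

```text
24.0833 [0.5306889  0.18019281 0.2685178 ] [3.13008188e+00 2.19147126e-04 1.79493716e+00] [-0.23536866  0.52741048 -0.22700587]
1400 [0.02627405 0.07701929 0.06024981] [0.05650126 0.11682499 0.16606549]
leaf visible face y(z) slope,off [0.33998794 0.05732081] angle 1.8985240271338306
```

View pics/w5.png

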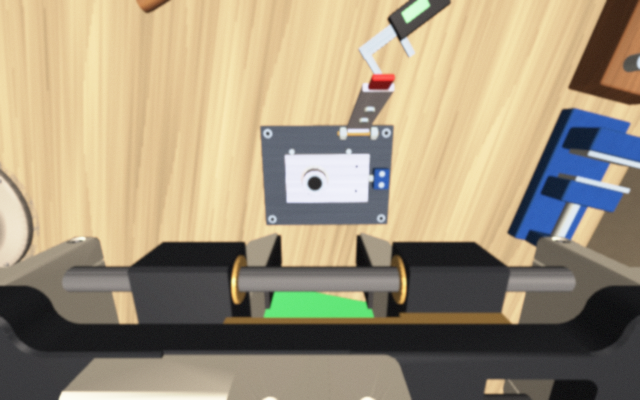

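Bracket sits home in the picture: edge against both dowels at (291,151) and (349,151), and against the stop button at (370,178). Leaf is at about 1.90 rad. Next I plan the leaf sweep with shut fingers.

```bash
cat > leaf.py <<'E'
from h import *
from cell import robot
J=R.from_euler("z",.23);C=np.array([.5465,.1829,0])
s=robot.observe();q,r=tool(s);print(s["time"],(J.inv().apply(q-C)*1000).round(1))
print("hover",todelta(s,C+J.apply([.042,.150,.2685]),1.80))
def E(th,rr=115,o=12):return np.array([64-rr*np.cos(th)+o*np.sin(th)+9.5, 26+rr*np.sin(th)+o*np.cos(th)+8])
th=np.r_[np.arange(1.57,0,-.08),0];e=np.array([E(t) for t in th]);print(e[0],e[-1])
print((np.diff(e,axis=0)*[.1,-.1]).round(2).tolist())
E
python3 leaf.py
```

```text
24.1333 [-17.1   1.  265.3]
hover (array([14.94,  5.82, -0.29]), array([ 0.007,  0.   , -0.005]))
[ 85.40841862 149.00951946] [-41.5  46. ]
[[-0.92, -0.06], [-0.92, 0.02], [-0.92, 0.09], [-0.91, 0.16], [-0.89, 0.23], [-0.87, 0.31], [-0.85, 0.37], [-0.81, 0.44], [-0.78, 0.5], [-0.73, 0.56], [-0.68, 0.62], [-0.63, 0.67], [-0.58, 0.72], [-0.52, 0.77], [-0.45, 0.81], [-0.39, 0.84], [-0.32, 0.87], [-0.25, 0.89], [-0.18, 0.91], [-0.07, 0.57]]
```

carry_out:
  deltas:
    - [3.8,1.5,0,0,0,0,0]
    - [3.8,1.5,0,0,0,0,0]
    - [3.8,1.4,0,0,0,0,0]
    - [3.6,1.4,0,0,0,0,0]
    - [0,0,0,0,0,0,0]
    - [0,0,4,0,0,0,0]
    - [0,0,4,0,0,0,0]
    - [0,0,3.5,0,0,0,0]

```text
time: 24.8
tool_pos: [0.5504, 0.3384, 0.1434]
tool_rot: [-3.139, 0.001, 1.795]
contact_force: [0.7, 0.3, 0.5]
opening: 0.0005
grip_force: 0.0
```

carry_out:
  deltas:
    - [0,0,0.4,0,0,0,0]
    - [0,0,0,0,0,0,0]
    - [0,0,0,0,0,0,0]
    - [-0.4,0,0,0,0,0,0]
    - [-0.8,0,0,0,0,0,0]
    - [-0.8,0,0,0,0,0,0]
    - [-0.8,0,0,0,0,0,0]
    - [-0.8,0,0,0,0,0,0]

```text
time: 25.47
tool_pos: [0.5606, 0.3031, 0.1439]
tool_rot: [3.14, -0.001, 1.794]
contact_force: [0.6, 1.5, 1.6]
opening: 0.0007
grip_force: 1.0
```

```bash
python3 leaf.py | head -1; python3 f.py
```

```text
25.4667 [ 41.1 113.8 143.9]
t 25.67 jig mm [ 58.85 113.9  142.82] yaw -0.0041 Fjig [0.51 0.48 0.31] tz -0.003
Fa,Fb -0.33 -0.15
```

carry_out:
  deltas:
    - [-0.8,0,-0.1,0,0,0,0]
    - [-0.8,0,-0.1,0,0,0,0]
    - [-0.7,0,-0.1,0,0,0,0]
    - [-0.6,0,-0.1,0,0,0,0]
    - [-0.9,0,0,0,0,0,0]
    - [-0.9,0,0,0,0,0,0]
    - [-0.9,0,0.1,0,0,0,0]
    - [-0.9,0,0.15,0,0,0,0]

```text
time: 26.33
tool_pos: [0.5746, 0.2394, 0.1442]
tool_rot: [3.141, -0.0, 1.795]
contact_force: [-0.1, 1.7, -0.5]
opening: 0.0005
grip_force: 0.7
```

```bash
python3 leaf.py | head -1; python3 - <<'E'
from h import *
from cell import cams
c=cams.read_camera("scene");cv2.imwrite("pics/s6.png",cv2.resize(c["image"][100:300,280:540],None,fx=2.5,fy=2.5))
E
```

```text
26.3333 [ 40.2  48.6 144.2]
```

View pics/s6.png

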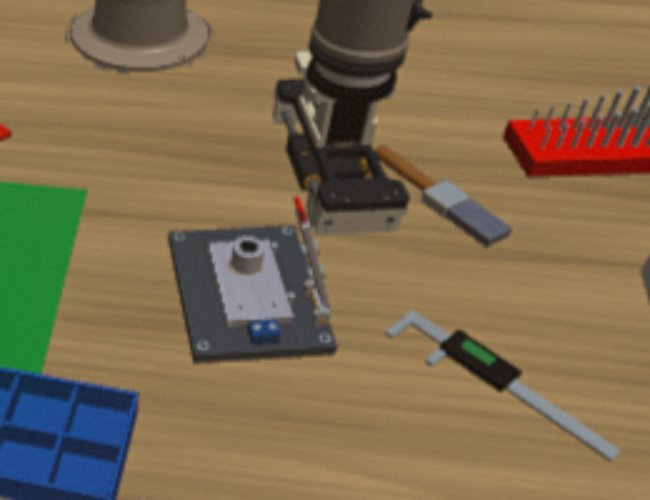

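The leaf is moving with the fingers, its tab at (300,208) now past upright. The bracket has not moved. I continue along the arc.

carry_out:
  deltas:
    - [-0.9,0,0.2,0,0,0,0]
    - [-0.9,0,0.3,0,0,0,0]
    - [-0.85,0,0.35,0,0,0,0]
    - [-0.8,0,0.45,0,0,0,0]
    - [-0.8,0,0.5,0,0,0,0]
    - [-0.75,0,0.55,0,0,0,0]
    - [-0.7,0,0.6,0,0,0,0]
    - [-0.65,0,0.65,0,0,0,0]

```text
time: 27.05
tool_pos: [0.5886, 0.1776, 0.1076]
tool_rot: [-3.142, 0.0, 1.795]
contact_force: [0.1, 1.4, 0.9]
opening: 0.0008
grip_force: 0.5
```

carry_out:
  deltas:
    - [-0.6,0,0.7,0,0,0,0]
    - [-0.5,0,0.75,0,0,0,0]
    - [-0.45,0,0.8,0,0,0,0]
    - [-0.4,0,0.8,0,0,0,0]
    - [-0.3,0,0.85,0,0,0,0]
    - [-0.25,0,0.9,0,0,0,0]
    - [0,0,0,0,0,0,0]
    - [0,0,0,0,0,0,0]

```text
time: 27.72
tool_pos: [0.5936, 0.1539, 0.0594]
tool_rot: [-3.14, -0.0, 1.795]
contact_force: [0.1, -0.4, 0.5]
opening: 0.0002
grip_force: 0.0
```

```bash
python3 leaf.py | head -1;python3 f.py
```

```text
27.7167 [ 39.3 -39.   59.4]
t 27.92 jig mm [ 57.95 -38.83  60.7 ] yaw -0.0029 Fjig [-0.02 -0.02  0.17] tz -0.015
Fa,Fb -0.18 0.2
```

carry_out:
  deltas:
    - [0,0,0.3,0,0,0,0]
    - [0,0,0.4,0,0,0,0]
    - [0,0,0.3,0,0,0,0]
    - [0,0,0.2,0,0,0,0]
    - [0,0,0.1,0,0,0,0]
    - [0,0,0,0,0,0,0]
    - [0,0,0,0,0,0,0]
    - [0,0,0,0,0,0,0]

```text
time: 28.58
tool_pos: [0.5939, 0.1541, 0.0472]
tool_rot: [-3.141, -0.0, 1.795]
contact_force: [-0.9, 0.4, -0.3]
opening: 0.0007
grip_force: 0.0
```

```bash
python3 f.py
```

```text
t 28.78 jig mm [ 57.63 -38.96  47.29] yaw -0.0032 Fjig [-0.28  0.07  0.27] tz -0.004
Fa,Fb -0.1 0.03
```

carry_out:
  deltas:
    - [0,0,0.05,0,0,0,0]
    - [0,0,0.05,0,0,0,0]
    - [0,0,0.05,0,0,0,0]
    - [0,0,0,0,0,0,0]
    - [0,0,0,0,0,0,0]
    - [0,0,0,0,0,0,0]
    - [0,0,0,0,0,0,0]
    - [0,0,0,0,0,0,0]

```text
time: 29.45
tool_pos: [0.5941, 0.1541, 0.0462]
tool_rot: [3.141, 0.0, 1.795]
contact_force: [-1.5, -0.6, 4.9]
opening: 0.0005
grip_force: 2.7
```

```bash
python3 f.py
```

```text
t 29.65 jig mm [ 57.7  -39.01  46.22] yaw -0.0032 Fjig [-1.66 -0.51  5.37] tz -0.011
Fa,Fb 0.17 0.34
```

Firm contact at z = 46.2 mm, where 46.0 was expected for a closed leaf, so it is shut. I lift clear and check with a picture.

carry_out:
  deltas:
    - [0,0,-0.5,0,0,0,0]
    - [0,0,-3,0,0,0,0]
    - [0,0,-4,0,0,0,0]
    - [0,0,-4,0,0,0,0]
    - [0,0,-4,0,0,0,0]
    - [0,0,-4,0,0,0,0]
    - [-3,0,-2,0,0,0,0]
    - [0,0,0,0,0,0,0]

```text
time: 30.32
tool_pos: [0.6036, 0.1218, 0.267]
tool_rot: [3.131, 0.004, 1.793]
contact_force: [0.4, -0.2, 0.3]
opening: 0.0001
grip_force: 0.0
```

```bash
python3 - <<'E'
from h import *
from cell import robot,cams
c=cams.read_camera("wrist");cv2.imwrite("pics/w7.png",c["image"])
J=R.from_euler("z",.23);C=[.5465,.1829,0];P=(cloud(c)-C)@J.as_matrix()
k=(P[...,2]>.03)&(P[...,2]<.06)&(abs(P[...,0]-.042)<.012)&(P[...,1]>-.08)&(P[...,1]<.06)
q=P[k];f=np.polyfit(q[:,1],q[:,2],1);print(len(q),"leaf slope",f,q[:,2].mean())
k=(P[...,2]>.045)&(P[...,2]<.06)&(abs(P[...,0]+.018)<.03)&(abs(P[...,1])<.03);q=P[k];print("boss",q.mean(0) if len(q) else 0,np.ptp(q,axis=0))
k=(P[...,2]>.0215)&(P[...,2]<.030)&(abs(P[...,0])<.062)&(abs(P[...,1])<.037);r=cv2.minAreaRect((P[k][:,:2]*1000).astype(np.float32));print("plate in jig",r)
E
```

```text
1940 leaf slope [0.00573518 0.03833276] 0.038304380369908166
boss [-0.01776333  0.00094448  0.05580477] [0.03367913 0.03223994 0.01316564]
plate in jig ((0.1210479736328125, 0.9989585876464844), (70.80126953125, 121.97277069091797), 89.43922424316406)
```

View pics/w7.png

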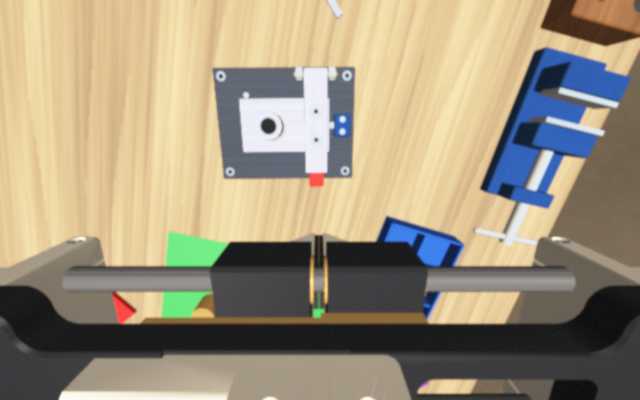

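The leaf lies flat and closed: 38.3 mm high with a slope of 0.006. The bracket is at the same reading it had when it bore on the dowels and stop.

```bash
python3 -c "
from cell import robot
print(robot.hand_in())"
```

```text
the job is handed in; nothing more can be done
None
```

I handed the job in at about 30 s of the 72 s: the bracket is home against both dowels and the stop, the leaf is folded shut on it, and by my force estimates no contact went above about 6 N (limit 10 N); the hand-in returned no verdict.

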